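# Clear the way, release and hold open the gate of a dish carrier

### The arm

A 6-joint arm with a two-finger parallel gripper is mounted at the origin on a cart in front of the work surface, level with it; the furniture and walls round the work are solid. World frame = base frame: x ahead of the robot, y to its left, z up, the work surface at z = 0. Lengths are in mm, angles in rad, forces in N, time in s.
With the tool pointing down it reaches from about 300 to 775 mm from the base axis. Payload 14.6 kg.
Tool frame: the origin (TCP) lies on the centre line of the jaws, within the pads' length; the fingertips stand ahead of it and the grasp point (between the pads) is the TCP (manip.tip_reach is the z of the fingertips in the tool frame, in mm); z points along the fingers, y is the direction in which the jaws open and shut (so a half turn about z gives the same grasp; the last joint's range is limited). The gripper opens to 94 mm and grips with 3 to 60 N. Pads are 16 mm wide; open, the fingers measure 119 mm over their backs; the gripper's body (75 mm by 177 mm) begins 78 mm behind the grasp point.
Start: joints at [-1.325, 0.3, 1.521, -0, 1.321, -0.067], TCP at [169.241, -523.304, 224.446] pointing down, gripper open.
Joint ranges: [-3.03, 3.03], [-0.79, 2.21], [0.23, 2.52], [-1.04, 4.18], [0, 3.07], [-2.55, 2.55]. Speed limits (rad/s): [2.22, 2.22, 2.57, 3.14, 3.14, 3.14].

### API

Orientations are given as [roll, pitch, yaw] about the fixed x, y, z axes, in that order (R = Rz(yaw) Ry(pitch) Rx(roll)).
In Python, from cell import manip, camera, search_frame, masks_of, tip_of gives the robot as it stands.
- The arm moves only by the tool send_rows, never from a script. Its argument "plan" is a list of rows, each an object with "travel": the shift along the tool's x, y, z in mm, a list of three; "delta_rot": the turn, a rotation vector about the tool's x, y, z in degrees, a list of three; "fingers": the gripper's target within -1 to 1 (shut at 1, half-way at 0, fully open at -1). In form: [{"travel": [dx, dy, dz], "delta_rot": [wx, wy, wz], "fingers": fingers}, ...]. A call has 1 to 20 rows; each row shifts and turns the commanded pose from where the row before left it, along the tool's axes as they then stand; what a row does not reach is not made up. A row lasts 1/8 s, in which the tool goes at most 62.5 mm and 10.7 degrees, less where a joint would pass 70% of its speed; a pose out of reach is approached as far as the arm can. A call is refused whole if a number of a shift passes 62.5 or a number of a turn 10.7, either way. A call with a gripper value outside its range is refused whole. The fingers move at their own pace and stop on an object; "grip_force" is the grip in N (left out, the last holds). Time passes only in rows, so rows that do not move let the fingers close. It gives the time, the measured TCP pose, the force and the opening at its end, in the units of the state.
- manip.read_state(): the state, without advancing time (a new reading comes with each control period).
- camera(name): name is "side" or "top" or "wrist"; returns a dict with "color" (384x512x3 uint8, red, green, blue), "z_map" (384x512 float32, mm along the optical axis (not along the pixel's ray), 0 where there is no reading), "fov_y" (degrees; the focal length in pixels is half the picture's height over the tangent of half this angle, whatever the lens; pixels are square), "cx", "cy" (the principal point, pixels), "world_from_camera" (4x4, takes a point from camera to world coordinates); the wrist camera has in their place "tool_from_camera" (4x4, takes a point from camera to tool coordinates, whose origin is the TCP and whose axes are the flange's). Camera axes: x right, y up, looking along -z (the intrinsics and any distortion apply to the point x, -y, -z); pixel columns grow to the right and rows downward; lengths in mm; the calibration is good to about 2 mm. A picture is of the moment at which its call begins: read the wrist's pose just before it.
- manip.sign_off(): hands the job in, once; it reports no verdict.
Trained networks look in the newest picture that a camera, given by its name, has taken for a name from the list of things; names that differ only in an ending like _2 or _b are one class to them, and where a whole thing is asked for, a point or a joint stands for the part that bears it (a point fixed in the world has none). Each returns a list of dicts, best first, with "confidence" (0 to 1); they miss things now and then, are a little off and sometimes report something else, mostly with a low value. They report only what shows in the picture. A call takes as long as a camera call. They do not tell look-alikes from the thing itself.
- search_frame(name, camera): "at" ([x, y, z] in mm, in the coordinates of the camera as it stood for that picture, good to about 4 mm: the middle of the surface that is visible of it).
- masks_of(name, camera): "region" (384x512 bool, what is visible of it).
- tip_of(name, camera): "at" ([x, y, z] in mm, in the coordinates of the camera as it stood for that picture, good to about 4 mm: a listed point, or the origin of a listed thing).
The state is a dict: "clock": time; "joints": joint angles; "qd": joint speeds; "effort": joint torques, N m; "eef_pos": TCP position; "eef_rot": TCP orientation; "wrist_force": force on the tool from outside, world axes, zero at the start; "moment": the same for the moment, N m; "finger_gap": finger opening in mm.
Only numpy, scipy, OpenCV 4.12 (cv2) and the standard library are available. Lean on these libraries where they do the work, as an engineer would, in place of code of your own. Each camera call takes 0.05 s, during which the arm holds its last target. There are 200 camera calls.

### The job

The small screw-cap bottle stands in the way of the gate of the white dish carrier: put it back, upright, into its own well in the storage block (the round well that it just fits), seated on the well's bottom, and let go of it. Only then release the gate's two catches in order: first squeeze the slide catch beside the gate fully against its thumb rest (it stays there), then squeeze the lever on top of the gate against the gate's fixed grip and, so released, swing the gate towards you past its detent until it stands wide open, at least 70 degrees. The gate springs back when let go, so finish while still holding it there with the gripper, standing still; do not squeeze the lever before the slide catch is released, do not tip the bottle over, and do not shift the white pot, the timer or the flat carton.

Things in the scene. Friction and masses are not known exactly. Their poses are not given: they have to be found in the camera images.
- bottle_center (a point): Centre, half-way up, of the loose screw-cap bottle (44 mm diameter, 88 mm tall, about 0.12 kg, upright at the start, in front of the gate). Grasp it round its body, which is 44 mm wide from its foot to 50 mm up; above that come the shoulder and the cap, narrower. z points up through the cap.
- well_block_hole0 (a point): Centre of the mouth of the bottle's own well in the fixed white storage block (100 x 230 mm, top 34 mm above the bench): a round blind hole of 48 mm diameter, 24 mm deep, chamfered; seated, the bottle's centre is 20 mm above this point. y runs along the block; this well is nearest the block's -y end. Two other wells, 68 and 32 mm wide, 74 and 144 mm towards +y, stay empty.
- carrier: Fixed white dish carrier, an open-topped, open-fronted box 135 mm deep (x), 190 mm wide (y), walls 99 mm high; origin under its centre on the bench, its -x side (the gate) faces the robot. The gate's hinge is at (-65, 80) mm, left seen from the robot; the slide catch is outside the right front corner, grip and lever on top of the gate nearer its right end. Low culture dishes lie inside.
- catch_knob (a point): Centre of the slide catch's knob, an upright ribbed plate 12 mm thick along the carrier's y, 26 mm wide along its x, free to be grasped from 100 to 138 mm above the bench; this point is at 124 mm. It slides up to 14 mm along the carrier's -y, to the thumb rest, against about 3 N of friction and stays where left. Its bolt blocks the gate until moved about 10 mm.
- catch_rest (a point): Centre of the fixed thumb rest of the slide catch, an equal plate (12 mm thick, 26 mm wide), 30 mm from the knob's centre along the carrier's -y at the start: the pair measures 42 mm over its outsides unsqueezed and 28 mm fully squeezed.
- catch (a joint): Travel of the slide catch in m: 0 to 0.002 at the start (bolt in front of the gate), 0.014 fully squeezed against its stop.
- front_grip (a point): Centre of the gate's fixed grip, an upright plate 8 mm thick, 26 mm wide along the gate, on the gate's front; this point is 128 mm above the bench, 115 mm from the hinge along the gate and 18 mm in front of its middle plane. It and the lever are free to be grasped from 105 to 150 mm. x is the gate's normal (into the carrier when shut; the gate opens towards -x), y points to the hinge.
- lever_paddle (a point): Centre of the squeeze lever's paddle, an upright plate 8 mm thick, 26 mm wide along the gate, behind the fixed grip, 128 mm above the bench. Grip and paddle are 40 mm over their outsides unsqueezed, about 30 mm squeezed. The lever pivots at its foot, 98 mm up, takes 5 to 8 N here and springs back. Squeezing lifts its hook off a strike pin in the carrier; it is clear above 0.2 rad.
- lever (a joint): Angle of the squeeze lever in rad: 0 at rest (hooked), 0.32 fully squeezed.
- gate_hinge (a point): Point on the gate's vertical hinge axis, 128 mm above the bench. Its axes turn with the gate as those of front_grip do. The gate is 157 mm long from here, its panel reaches from 13 to 95 mm above the bench.
- gate (a joint): Opening angle of the gate in rad: 0 shut, 1.5 at its stop; from above it opens clockwise, the free end coming towards the robot. A ball detent at about 0.15 to 0.95 rad resists with up to about 4 N at the grip, most before 0.5; a spring pulls the gate shut with 1 to 2.5 N at the grip throughout, back as far as the detent if let go.
- pot: Loose white screw-cap pot with a grey cap, 56 mm diameter, 107 mm tall, standing to the left of the carrier; origin under its centre. Leave it alone.
- timer: Loose flat blue kitchen-style timer, 62 x 62 x 18 mm, lying to the right in front; origin under its centre. Leave it alone.
- carton: Loose flat carton, 60 x 90 x 36 mm, lying to the right; origin under its centre. Leave it alone.
Mind the look-alikes: they are no part of the job. What is shaped like the part that bears bottle_center but pink is not meant.

How it is judged:
By the outcome, as a careful person would: the job done as asked, in the order asked, and still so for the second after the job is handed in, while the arm keeps its last pose, push and grip.
It also fails if it takes over 61 s, if anything falls off the work surface, if the arm or the gripper's body presses on something with over 40 N, if the wrist force passes 120 N, or if a joint passes its speed limit or range.

## Working session

There is one attempt and no reset: what is moved stays moved. The work goes in short steps, Python scripts to look and compute and a tool call to move; the robot and the scene stay as the last step left them, time stands still between calls to the robot, and variables do not carry over. Pictures are saved under pics/ and viewed, about 8 in all and at most 12, crops included, and the job is handed in when it is done.

Besides the shell and the picture viewer there is one more tool, called after "Emit:" by a JSON object that holds its "api" and its "payload". send_rows: Moves the arm, as the interface text tells. Its arguments: {"type":"object","properties":{"plan":{"type":"array"},"grip_force":{"type":"number"}},"required":["plan"]}

```bash
mkdir -p pics; ls; cat > h.py <<'E'
import numpy as np, cv2
from cell import manip, camera, search_frame, masks_of, tip_of
from scipy.spatial.transform import Rotation as R
def tool():
    s=manip.read_state(); T=np.eye(4); T[:3,:3]=R.from_euler('xyz',s['eef_rot']).as_matrix(); T[:3,3]=s['eef_pos']; return T,s
def shot(n):
    T,s=tool(); c=camera(n)
    c['W']=c['world_from_camera'] if n!='wrist' else T@c['tool_from_camera']
    return c
def tw(c,p): return (np.asarray(c['W'])@np.r_[p,1])[:3]
def px(c,p):
    f=192/np.tan(np.radians(c['fov_y']/2)); q=np.linalg.inv(c['W'])@np.r_[p,1]
    return np.array([c['cx']+f*q[0]/-q[2], c['cy']-f*q[1]/-q[2]])
def cloud(c):
    f=192/np.tan(np.radians(c['fov_y']/2)); v,u=np.mgrid[:384,:512]; z=c['z_map']
    P=np.stack([(u-c['cx'])*z/f,-(v-c['cy'])*z/f,-z,np.ones_like(z)],-1)
    return (P@np.asarray(c['W']).T)[...,:3]
def save(c,name,crop=None,s=1):
    im=c['color'][...,::-1]
    if crop: im=im[crop[1]:crop[3],crop[0]:crop[2]]
    cv2.imwrite('pics/'+name,cv2.resize(im,None,fx=s,fy=s,interpolation=cv2.INTER_CUBIC))
E
python3 - <<'E'
from h import *
np.set_printoptions(precision=1,suppress=True)
s=manip.read_state(); print(s, manip.tip_reach)
ims=[]
for n in ['top','side']:
    c=shot(n); ims.append(c['color'][...,::-1]); print(n,c['fov_y'],c['cx'],c['cy'],[k for k in c]); print(c['W'])
    for t in 'bottle_center well_block_hole0 carrier catch_knob catch_rest front_grip lever_paddle gate_hinge pot timer carton'.split():
        for r in tip_of(t,n)[:3]:
            p=tw(c,r['at']); print(t,p,px(c,p),round(r['confidence'],2))
cv2.imwrite('pics/a.png',ims[0]); cv2.imwrite('pics/b.png',ims[1])
E
```

```text
pics
{'clock': 0.0, 'joints': array([-1.3,  0.3,  1.5,  0. ,  1.3, -0.1]), 'qd': array([-0., -0.,  0.,  0., -0.,  0.]), 'effort': array([  0. , -53.2, -35.3,   0.1,   0. ,  -0. ]), 'eef_pos': array([ 169.2, -523.1,  223.9]), 'eef_rot': array([-3.1, -0. ,  0.3]), 'wrist_force': array([-0.6,  0.9, -0.4]), 'moment': array([-0., -0.,  0.]), 'finger_gap': 94.18132209743365} 19.0
top 43.48369147005128 255.1474785262895 188.85885950647005 ['color', 'z_map', 'fov_y', 'cx', 'cy', 'world_from_camera', 'W']
[[   0.     1.    -0.1  323.2]
 [  -1.     0.    -0.  -105.3]
 [  -0.     0.1    1.  1451.4]
 [   0.     0.     0.     1. ]]
bottle_center [455.3 -58.   41.7] [240.  202.1] 0.74
bottle_center [ 406.7 -165.4   45.1] [276.6 218.8] 0.6
bottle_center [361.7  50.4  41.7] [202.5 233.8] 0.6
well_block_hole0 [530.4 223.8  34.5] [145.7 176.5] 0.97
carrier [626.9 -74.6  -2.5] [246.5 147.9] 0.56
carrier [ 522.6 -198.   122.1] [289.5 175.7] 0.41
carrier [ 528.1 -168.6  123.8] [279.  173.6] 0.36
catch_knob [ 525.9 -169.5  123.1] [279.3 174.4] 0.55
catch_rest [ 517.9 -203.6  120.9] [291.5 177.5] 0.64
fron
[... 539 characters left out ...]
46.3]
 [  0.    0.    0.    1. ]]
bottle_center [ 406.3 -161.8   41.8] [289.7 201.1] 0.81
bottle_center [458.3 -56.9  44. ] [263.9 219.5] 0.7
bottle_center [ 332.6 -128.9   42.6] [313.9 211.1] 0.68
well_block_hole0 [532.3 223.4  31.2] [200.1 297.5] 0.94
carrier [631.1 -72.1   5.2] [206.8 218.2] 0.8
catch_knob [ 531.2 -174.2  120.4] [248.7 170.4] 0.72
catch_rest [ 526.1 -200.5  124.2] [252.7 165.2] 0.76
front_grip [539.1 -95.2 128.4] [238.1 181.8] 0.68
lever_paddle [ 572.7 -103.7  125. ] [227.3 179.8] 0.56
gate_hinge [577.   13.4 130.3] [210.9 201.8] 0.85
pot [653.9 158.3  -2.9] [164.2 276.4] 0.82
timer [ 383.1 -376.3   -2. ] [306.6 177.7] 0.65
carton [ 513.1 -420.2    0.5] [272.1 166.5] 0.83
```

View pics/a.png

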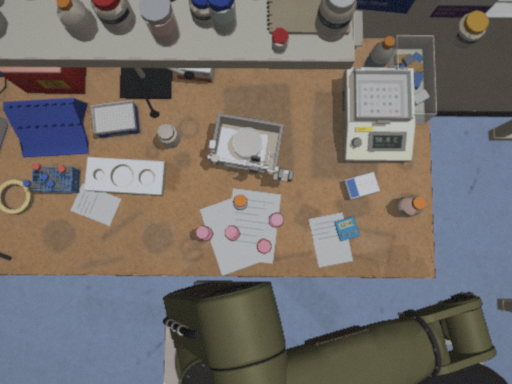

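View pics/b.png

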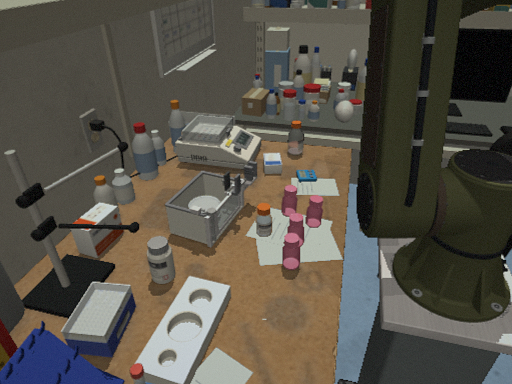

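```bash
python3 - <<'E'
from h import *
np.set_printoptions(precision=1,suppress=True)
a=None
for n,crop in [('top',(110,120,310,260)),('side',(180,150,340,360))]:
    c=shot(n); P=cloud(c)
    m=(abs(P[...,0]-457)<30)&(abs(P[...,1]+57)<30)&(P[...,2]>80)
    print(n,'cap',m.sum(),P[m].mean(0),P[m].min(0),P[m].max(0))
    m=(abs(P[...,0]-545)<50)&(P[...,1]>-225)&(P[...,1]<-70)&(P[...,2]>112)
    Q=P[m]
    k,l=cv2.connectedComponents(m.astype(np.uint8))
    for i in range(1,k):
        q=P[l==i]; 
        if len(q)>5: print(len(q),q.mean(0),q.min(0),q.max(0))
    # rim of carrier, block top
    m=(abs(P[...,0]-620)<120)&(abs(P[...,1]+73)<130)&(abs(P[...,2]-99)<4)
    q=P[m][:,:2].astype(np.float32); print('rim',len(q),cv2.minAreaRect(q))
    m=(abs(P[...,0]-520)<80)&(P[...,1]<420)&(P[...,1]>170)&(abs(P[...,2]-34)<4)
    q=P[m][:,:2].astype(np.float32); print('block',len(q),cv2.minAreaRect(q))
    for t in ['well_block_hole0','bottle_center']:
        print(t,[(tw(c,r['at']),round(r['confidence'],2)) for r in tip_of(t,n)[:5]])
    im=c['color'][crop[1]:crop[3],crop[0]:crop[2],::-1]
    im=cv2.resize(im,None,fx=420/im.shape[0],fy=420/im.shape[0],interpolation=cv2.INTER_CUBIC)
    a=im if a is None else np.hstack([a,im])
cv2.imwrite('pics/c.png',a[:, :800] if a.shape[1]<=800 else cv2.resize(a,(800,int(420*800/a.shape[1]))))
E
```

```text
top cap 124 [458.3 -60.   87.4] [442.3 -76.6  80.5] [474.7 -42.1  93.8]
49 [ 569.8 -102.8  139.9] [ 566.6 -115.4  112. ] [575.6 -90.1 157.5]
45 [538.4 -97.5 142.8] [ 534.6 -109.8  123.7] [545.3 -84.7 153.2]
49 [ 528.1 -171.5  135. ] [ 516.3 -179.3  116.3] [ 542.2 -165.1  143.1]
49 [ 523.5 -199.8  135.3] [ 511.8 -206.8  112.9] [ 537.3 -192.9  143.9]
rim 583 ((614.7720947265625, -98.08290100097656), (244.32107543945312, 160.32907104492188), 78.05428314208984)
block 1536 ((534.6468505859375, 287.428955078125), (230.6492462158203, 100.83100128173828), 86.81279754638672)
well_block_hole0 [(array([528.5, 225.5,  35.3]), 0.9)]
bottle_center [(array([460.7, -57. ,  39.2]), 0.73), (array([ 328. , -127.5,   45.6]), 0.65), (array([ 404.2, -160.8,   45.5]), 0.6), (array([368.8, -31.8,  43.2]), 0.57), (array([360.5,  50.4,  43.9]), 0.5)]
side cap 109 [460.2 -54.3  85.9] [443.7 -74.8  80.2] [478.3 -38.1  89.1]
143 [ 528.2 -178.1  127.6] [ 514.8 -203.   112.1] [ 543.1 -160.8  138.5]
87 [573.1 -96.2 133.3] [ 568.8 -112.2  112.6] [581.  -85.1 150.6]
85 [541.6 -90.3 132.7] [ 536.7 -108.2  112.6] [547.7 -79.7 151.2]
rim 500 ((616.5947265625, -92.63412475585938), (246.5125274658203, 160.85501098632812), 78.89446258544922)
block 3823 ((536.298095703125, 289.716796875), (231.7276611328125, 101.9061050415039), 86.99742126464844)
well_block_hole0 [(array([533.3, 225.4,  31.4]), 0.89)]
bottle_center [(array([369.8,  43.1,  45. ]), 0.96), (array([ 409.4, -159.5,   46.9]), 0.91), (array([459.2, -54.7,  42.5]), 0.74), (array([365.6, -35. ,  40.5]), 0.71), (array([ 330.1, -130.9,   44.2]), 0.57)]
```

View pics/c.png

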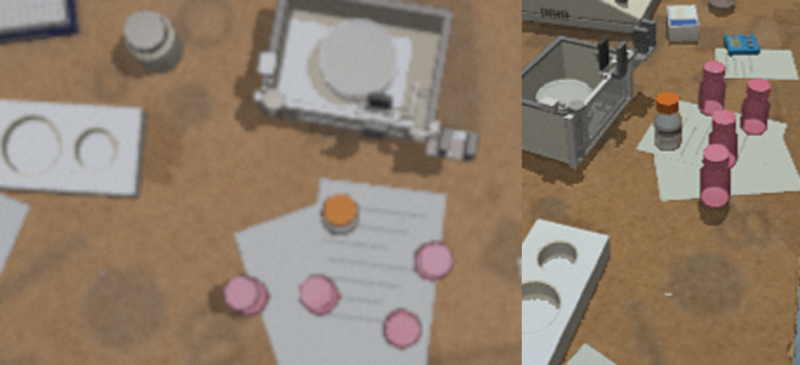

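The target is the white-bodied bottle with the orange cap (top image (240,202), world about (459,-57)). The four pink ones at (276,219), (232,233), (204,233) and (264,246) are look-alikes. Next I work out the approach.

```bash
cat >> h.py <<'E'
def go(pos,yaw):
    "turn needed first (deg about tool z), then travel in the turned tool frame"
    T,s=tool(); Rt=R.from_euler('xyz',[np.pi,0,yaw]); Rc=R.from_matrix(T[:3,:3])
    rv=np.degrees((Rc.inv()*Rt).as_rotvec())
    print('t',round(s['clock'],2),'at',np.round(s['eef_pos'],1),'turn',np.round(rv,2),'travel',np.round(Rt.inv().apply(np.array(pos)-s['eef_pos']),1),'gap',round(s['finger_gap'],1),'F',np.round(s['wrist_force'],1),'j6',round(s['joints'][5],2))
E
python3 -c "
from h import *
go([459,-57,200],0)"
```

```text
t 1.5 at [ 169.2 -523.3  224.4] turn [-0.   -0.   17.92] travel [ 289.8 -466.3   24.4] gap 94.4 F [-0.1  1.  -0.3] j6 -0.07
```

Emit:
{"api": "send_rows", "payload": {"plan": [{"travel":[0,0,0],"delta_rot":[0,0,8.96],"fingers":-1},{"travel":[0,0,0],"delta_rot":[0,0,8.96],"fingers":-1},{"travel":[22.3,-35.9,1.9],"delta_rot":[0,0,0],"fingers":-1},{"travel":[22.3,-35.9,1.9],"delta_rot":[0,0,0],"fingers":-1},{"travel":[22.3,-35.9,1.9],"delta_rot":[0,0,0],"fingers":-1},{"travel":[22.3,-35.9,1.9],"delta_rot":[0,0,0],"fingers":-1},{"travel":[22.3,-35.9,1.9],"delta_rot":[0,0,0],"fingers":-1},{"travel":[22.3,-35.9,1.9],"delta_rot":[0,0,0],"fingers":-1},{"travel":[22.3,-35.9,1.9],"delta_rot":[0,0,0],"fingers":-1},{"travel":[22.3,-35.9,1.9],"delta_rot":[0,0,0],"fingers":-1},{"travel":[22.3,-35.9,1.9],"delta_rot":[0,0,0],"fingers":-1},{"travel":[22.3,-35.9,1.9],"delta_rot":[0,0,0],"fingers":-1},{"travel":[22.3,-35.9,1.9],"delta_rot":[0,0,0],"fingers":-1},{"travel":[22.3,-35.9,1.9],"delta_rot":[0,0,0],"fingers":-1},{"travel":[22.3,-35.9,1.9],"delta_rot":[0,0,0],"fingers":-1},{"travel":[0,0,0],"delta_rot":[0,0,0],"fingers":-1}]}}

```text
clock: 3.5
eef_pos: [459.8, -54.8, 199.5]
eef_rot: [-3.141, 0.0, 0.003]
wrist_force: [-0.3, -0.3, 0.3]
finger_gap: 93.8
```

```bash
python3 - <<'E'
from h import *
np.set_printoptions(precision=1,suppress=True)
go([459,-57,200],0)
c=shot('wrist'); P=cloud(c); save(c,'d.png',s=1.2)
m=(abs(P[...,0]-457)<35)&(abs(P[...,1]+57)<35)&(P[...,2]>82)&(P[...,2]<95)
q=P[m]; print('cap',len(q)); 
if len(q): print(q.mean(0),cv2.minEnclosingCircle(q[:,:2].astype(np.float32)))
for t in 'bottle_center catch_knob catch_rest front_grip lever_paddle'.split():
    for r in tip_of(t,'wrist')[:2]: p=tw(c,r['at']); print(t,p,px(c,p),round(r['confidence'],2))
E
```

```text
t 3.5 at [459.8 -54.8 199.5] turn [-0.   0.   0.2] travel [-0.8  2.2 -0.5] gap 93.8 F [-0.3 -0.3  0.3] j6 1.37
cap 1008
[457.4 -61.   87.7] ((456.52618408203125, -60.91807556152344), 18.173921585083008)
bottle_center [361.7  46.1  41.2] [171.1 255.8] 0.87
bottle_center [365.7 -39.7  41.5] [240.8 253.2] 0.86
catch_knob [ 526.8 -170.9  122.2] [397.7 123.2] 0.69
catch_rest [ 525.4 -199.4  128.4] [437.5 125.5] 0.88
front_grip [ 537.  -100.4  126.3] [311.8 109.7] 0.79
lever_paddle [ 572.4 -102.7  127.9] [318.1  60.2] 0.9
```

View pics/d.png

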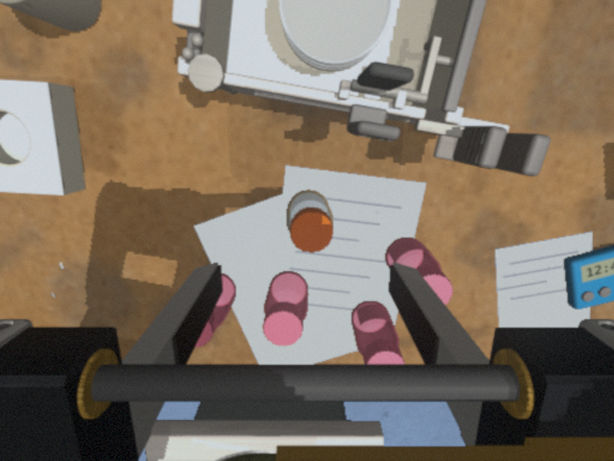

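Emit:
{"api": "send_rows", "payload": {"plan": [{"travel":[-2,4.5,30],"delta_rot":[0,0,0],"fingers":-1},{"travel":[0,0,40],"delta_rot":[0,0,0],"fingers":-1},{"travel":[0,0,40],"delta_rot":[0,0,0],"fingers":-1},{"travel":[0,0,30],"delta_rot":[0,0,0],"fingers":-1},{"travel":[0,0,12],"delta_rot":[0,0,0],"fingers":-1},{"travel":[0,0,0],"delta_rot":[0,0,0],"fingers":1},{"travel":[0,0,0],"delta_rot":[0,0,0],"fingers":1},{"travel":[0,0,0],"delta_rot":[0,0,0],"fingers":1},{"travel":[0,0,0],"delta_rot":[0,0,0],"fingers":1},{"travel":[0,0,0],"delta_rot":[0,0,0],"fingers":1},{"travel":[0,0,0],"delta_rot":[0,0,0],"fingers":1},{"travel":[0,0,0],"delta_rot":[0,0,0],"fingers":1},{"travel":[0,0,0],"delta_rot":[0,0,0],"fingers":1}], "grip_force": 15}}

```text
clock: 5.42
eef_pos: [457.2, -61.0, 47.9]
eef_rot: [-3.142, -0.0, 0.0]
wrist_force: [0.1, 1.9, 4.2]
finger_gap: 43.3
```

Emit:
{"api": "send_rows", "payload": {"plan": [{"travel":[0,0,-10],"delta_rot":[0,0,0],"fingers":1},{"travel":[0,0,-25],"delta_rot":[0,0,0],"fingers":1},{"travel":[0,0,-30],"delta_rot":[0,0,0],"fingers":1},{"travel":[4,-15,0],"delta_rot":[0,0,0],"fingers":1},{"travel":[8,-31,0],"delta_rot":[0,0,0],"fingers":1},{"travel":[8,-31,0],"delta_rot":[0,0,0],"fingers":1},{"travel":[8,-31,0],"delta_rot":[0,0,0],"fingers":1},{"travel":[8,-31,0],"delta_rot":[0,0,0],"fingers":1},{"travel":[8,-31,0],"delta_rot":[0,0,0],"fingers":1},{"travel":[8,-31,0],"delta_rot":[0,0,0],"fingers":1},{"travel":[8,-31,0],"delta_rot":[0,0,0],"fingers":1},{"travel":[8,-31,0],"delta_rot":[0,0,0],"fingers":1},{"travel":[6,-22,0],"delta_rot":[0,0,0],"fingers":1},{"travel":[0,0,0],"delta_rot":[0,0,0],"fingers":1},{"travel":[0,0,0],"delta_rot":[0,0,0],"fingers":1}]}}

```text
clock: 7.3
eef_pos: [530.5, 223.7, 111.9]
eef_rot: [3.141, 0.001, 0.0]
wrist_force: [0.0, -0.5, -1.5]
finger_gap: 43.6
```

```bash
python3 - <<'E'
from h import *
np.set_printoptions(precision=1,suppress=True)
go([531,224.5,113],0)
for n in ['wrist','side','top']:
    c=shot(n); P=cloud(c)
    if n!='top': save(c,'e_%s.png'%n,None,1.2)
    for t in ['well_block_hole0','bottle_center']:
        for r in tip_of(t,n)[:3]: p=tw(c,r['at']); print(n,t,p,px(c,p),round(r['confidence'],2))
    m=(abs(P[...,0]-535)<75)&(P[...,1]<420)&(P[...,1]>160)&(abs(P[...,2]-34)<4)
    q=P[m][:,:2].astype(np.float32); print('block',len(q),cv2.minAreaRect(q) if len(q) else '')
    m=(abs(P[...,0]-531)<40)&(abs(P[...,1]-224)<40)&(P[...,2]<29)&(P[...,2]>3)
    print('well bottom',m.sum(),P[m].mean(0))
E
```

```text
t 7.3 at [530.5 223.7 111.9] turn [0.  0.1 0. ] travel [ 0.5 -0.8 -1.1] gap 43.6 F [ 0.  -0.5 -1.5] j6 1.91
wrist well_block_hole0 [531.7 224.4  39.6] [252.1 202.2] 0.57
wrist bottle_center [359.3  44.9  42.6] [430.3 365.1] 0.87
wrist bottle_center [525.2 224.1 110.6] [252.  249.2] 0.65
block 18198 ((532.5203247070312, 287.3114929199219), (230.98141479492188, 100.93142700195312), 87.11709594726562)
well bottom 763 [536.  219.1  10.9]
side well_block_hole0 [532.2 225.4  33. ] [199.7 297.7] 0.83
side well_block_hole0 [ 533.1 -174.4  121. ] [248.1 170.2] 0.51
side bottle_center [367.4  42.7  41.4] [291.  250.5] 0.82
side bottle_center [367.4 -35.5  44.5] [296.2 229.5] 0.7
side bottle_center [ 409.4 -159.9   45.5] [288.5 200.3] 0.68
block 3538 ((536.307861328125, 289.358154296875), (231.99095153808594, 101.49417877197266), 87.10070037841797)
well bottom 261 [538.6 216.8  12.4]
top well_block_hole0 [525.8 222.5  32.7] [146.2 178.1] 0.87
top well_block_hole0 [ 566.6 -101.   128.8] [254.9 159.5] 0.4
top bottle_center [366.6 -29.4  44.9] [229.9 232.3] 0.71
top bottle_center [ 327.3 -133.4   43.1] [265.5 246.1] 0.65
top bottle_center [366.2  47.8  44.5] [203.4 232.2] 0.64
block 190 ((534.83154296875, 287.8875732421875), (231.62197875976562, 99.60733795166016), 86.57943725585938)
well bottom 36 [518.5 212.9  13.6]
```

View pics/e_wrist.png

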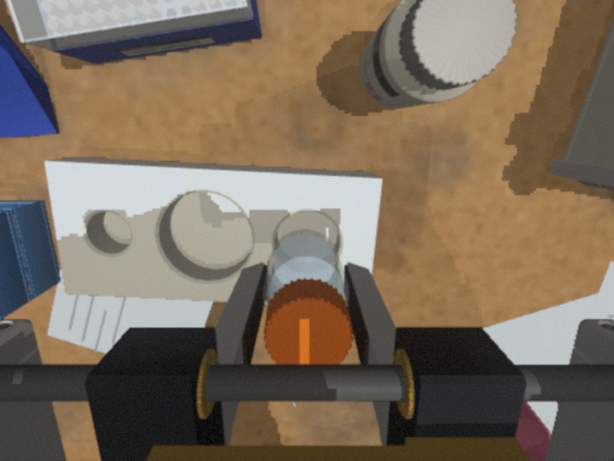

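```bash
python3 - <<'E'
from h import *
from scipy.optimize import least_squares
np.set_printoptions(precision=1,suppress=True)
T,s=tool()
for n in ['wrist','side']:
    c=shot(n); P=cloud(c)
    top=(abs(P[...,0]-535)<75)&(P[...,1]<420)&(P[...,1]>160)&(abs(P[...,2]-34)<2.5)
    # boundary: top-surface pixels next to hole pixels (clearly lower)
    low=(abs(P[...,0]-535)<40)&(P[...,1]<385)&(P[...,1]>185)&(P[...,2]<30)&(P[...,2]>0)
    e=top&(cv2.dilate(low.astype(np.uint8),np.ones((3,3)))>0)
    q=P[e]
    for cen,d in [((532,224.5),48),((535,298.5),68),((539,368.5),32)]:
        k=q[np.hypot(*(q[:,:2]-cen).T)<d/2+6][:,:2]
        if len(k)<8: print(len(k)); continue
        f=least_squares(lambda v:np.hypot(*(k-v[:2]).T)-v[2],[*cen,d/2],loss='soft_l1')
        g=least_squares(lambda v:np.hypot(*(k-v[:2]).T)-d/2-1,[*cen],loss='soft_l1')
        print(n,d,len(k),f.x,g.x)
    b=(np.hypot(P[...,0]-530.5,P[...,1]-223.7)<26)&(P[...,2]>60)
    B=P[b]
    for lo,hi in [(60,110),(110,116),(140,150),(150,158)]:
        k=B[(B[:,2]>lo)&(B[:,2]<hi)][:,:2]
        if len(k)>15: print(n,'bottle',lo,len(k),k.mean(0),least_squares(lambda v:np.hypot(*(k-v).T)-22,[530,224],loss='soft_l1').x, cv2.minEnclosingCircle(k.astype(np.float32)),B[:,2].max())
E
```

```text
wrist 48 108 [529.6 221.   24.3] [528.7 221.2]
wrist 68 218 [533.4 294.6  34.1] [533. 295.]
wrist 32 95 [537.1 364.1  16.3] [536.9 364.5]
wrist bottle 60 1164 [546.8 224.4] [529.4 222.9] ((539.3057250976562, 223.67498779296875), 24.39043426513672) 221.83540765035985
wrist bottle 110 330 [544.9 224. ] [529.7 222.6] ((532.8914794921875, 223.72996520996094), 25.176401138305664) 221.83540765035985
wrist bottle 140 916 [540.8 223.5] [525.8 222.5] ((532.846923828125, 223.63339233398438), 25.286401748657227) 221.83540765035985
wrist bottle 150 3860 [533.1 221.9] [515.5 223.2] ((532.9388427734375, 223.72048950195312), 25.256654739379883) 221.83540765035985
side 48 53 [532.3 225.7  25.1] [532.2 225.8]
side 68 105 [536.  298.8  35.3] [535.9 298.9]
side 32 57 [539.5 368.6  17.2] [539.5 368.6]
side bottle 60 249 [521.6 239.8] [533.1 225.8] ((529.914306640625, 223.88796997070312), 25.83329963684082) 401.1710537713458
side bottle 110 31 [516.9 232.4] [533.9 224.7] ((524.1930541992188, 223.4881591796875), 21.101850509643555) 401.1710537713458
side bottle 140 47 [521.  230.6] [537.7 221.1] ((524.2890625, 224.0517578125), 24.613353729248047) 401.1710537713458
side bottle 150 40 [522.5 230.5] [540.1 220. ] ((524.318359375, 226.9508056640625), 13.230171203613281) 401.1710537713458
```

Emit:
{"api": "send_rows", "payload": {"plan": [{"travel":[-0.5,0.8,10],"delta_rot":[0,0,0],"fingers":1},{"travel":[0,0,12],"delta_rot":[0,0,0],"fingers":1},{"travel":[0,0,5],"delta_rot":[0,0,0],"fingers":1},{"travel":[0,0,3],"delta_rot":[0,0,0],"fingers":1},{"travel":[0,0,3],"delta_rot":[0,0,0],"fingers":1},{"travel":[0,0,3],"delta_rot":[0,0,0],"fingers":1},{"travel":[0,0,0],"delta_rot":[0,0,0],"fingers":1}]}}

```text
clock: 8.72
eef_pos: [530.6, 223.1, 76.6]
eef_rot: [3.142, 0.0, 0.0]
wrist_force: [0.6, 1.1, -1.6]
finger_gap: 43.5
```

Emit:
{"api": "send_rows", "payload": {"plan": [{"travel":[0,0,4],"delta_rot":[0,0,0],"fingers":1},{"travel":[0,0,4],"delta_rot":[0,0,0],"fingers":1},{"travel":[0,0,4],"delta_rot":[0,0,0],"fingers":1},{"travel":[0,0,3],"delta_rot":[0,0,0],"fingers":1},{"travel":[0,0,2],"delta_rot":[0,0,0],"fingers":1},{"travel":[0,0,0],"delta_rot":[0,0,0],"fingers":1}]}}

```text
clock: 9.48
eef_pos: [530.6, 223.1, 59.6]
eef_rot: [3.142, 0.0, 0.0]
wrist_force: [0.5, 0.2, -1.6]
finger_gap: 43.5
```

Emit:
{"api": "send_rows", "payload": {"plan": [{"travel":[0,0,1],"delta_rot":[0,0,0],"fingers":1},{"travel":[0,0,1],"delta_rot":[0,0,0],"fingers":1},{"travel":[0,0,0],"delta_rot":[0,0,0],"fingers":1}]}}

```text
clock: 9.85
eef_pos: [530.7, 223.1, 58.0]
eef_rot: [-3.141, -0.0, 0.0]
wrist_force: [-0.6, -1.2, 1.6]
finger_gap: 43.5
```

Emit:
{"api": "send_rows", "payload": {"plan": [{"travel":[0,0,0],"delta_rot":[0,0,0],"fingers":-1},{"travel":[0,0,0],"delta_rot":[0,0,0],"fingers":-1},{"travel":[0,0,0],"delta_rot":[0,0,0],"fingers":-1},{"travel":[0,0,0],"delta_rot":[0,0,0],"fingers":-1},{"travel":[0,0,-10],"delta_rot":[0,0,0],"fingers":-1},{"travel":[0,0,-30],"delta_rot":[0,0,0],"fingers":-1},{"travel":[0,0,-40],"delta_rot":[0,0,0],"fingers":-1},{"travel":[0,0,-40],"delta_rot":[0,0,0],"fingers":-1},{"travel":[0,0,-42],"delta_rot":[0,0,0],"fingers":-1},{"travel":[0,0,0],"delta_rot":[0,0,0],"fingers":-1}]}}

```text
clock: 11.1
eef_pos: [531.6, 223.5, 223.8]
eef_rot: [-3.139, -0.006, 0.0]
wrist_force: [-0.4, 0.4, 0.4]
finger_gap: 94.0
```

```bash
python3 - <<'E'
from h import *
np.set_printoptions(precision=1,suppress=True)
go([470,-130,240],np.radians(-10))
c=shot('side'); P=cloud(c); save(c,'f.png',(120,150,380,380),2.5)
m=(np.hypot(P[...,0]-531,P[...,1]-224)<28)&(P[...,2]>40); print('bottle top z',P[m][:,2].max(), P[m&(P[...,2]>80)].mean(0))
E
```

```text
t 11.1 at [531.6 223.5 223.8] turn [-0.1 -0.3 10. ] travel [  0.7 358.8 -16.2] gap 94.0 F [-0.4  0.4  0.4] j6 1.91
bottle top z 511.7365883135541 [525.4 226.3 299.5]
```

View pics/f.png

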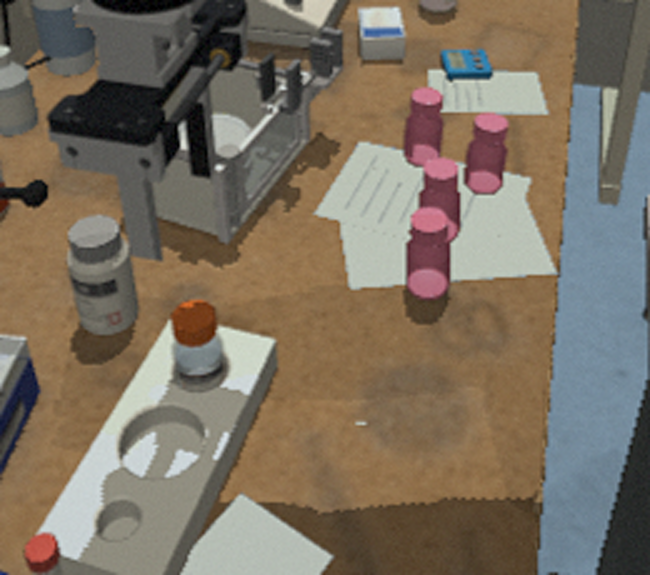

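Emit:
{"api": "send_rows", "payload": {"plan": [{"travel":[0,0,0],"delta_rot":[0,0,10],"fingers":-1},{"travel":[0,20,0],"delta_rot":[0,0,0],"fingers":-1},{"travel":[0,40,-2],"delta_rot":[0,0,0],"fingers":-1},{"travel":[0,40,-2],"delta_rot":[0,0,0],"fingers":-1},{"travel":[0,40,-2],"delta_rot":[0,0,0],"fingers":-1},{"travel":[0,40,-2],"delta_rot":[0,0,0],"fingers":-1},{"travel":[0,40,-2],"delta_rot":[0,0,0],"fingers":-1},{"travel":[0,40,-2],"delta_rot":[0,0,0],"fingers":-1},{"travel":[0,40,-2],"delta_rot":[0,0,0],"fingers":-1},{"travel":[0,40,0],"delta_rot":[0,0,0],"fingers":-1},{"travel":[0,18,0],"delta_rot":[0,0,0],"fingers":-1},{"travel":[0,0,0],"delta_rot":[0,0,0],"fingers":-0.2},{"travel":[0,0,0],"delta_rot":[0,0,0],"fingers":-0.2}]}}

```text
clock: 12.78
eef_pos: [468.5, -128.6, 233.6]
eef_rot: [-3.141, 0.0, -0.173]
wrist_force: [0.1, -0.6, -0.4]
finger_gap: 77.2
```

```bash
python3 - <<'E'
from h import *
np.set_printoptions(precision=1,suppress=True)
go([525,-186,124],np.radians(-10))
c=shot('wrist'); P=cloud(c); save(c,'g.png',None,1.2)
m=(abs(P[...,0]-545)<55)&(P[...,1]>-235)&(P[...,1]<-70)&(P[...,2]>112)&(P[...,2]<160)
k,l=cv2.connectedComponents(m.astype(np.uint8))
for i in range(1,k):
    q=P[l==i]
    if len(q)>40:
        print(len(q),q.mean(0),q.min(0),q.max(0))
        t=q[q[:,2]>q[:,2].max()-6]; print('   top',len(t),t.mean(0),cv2.minAreaRect(t[:,:2].astype(np.float32)))
for t in 'catch_knob catch_rest front_grip lever_paddle gate_hinge carrier'.split():
    for r in tip_of(t,'wrist')[:2]: p=tw(c,r['at']); print(t,p,px(c,p),round(r['confidence'],2))
E
```

```text
t 12.78 at [ 468.5 -128.6  233.6] turn [-0.   0.   0.1] travel [ 65.6  46.7 109.6] gap 77.2 F [ 0.1 -0.6 -0.4] j6 1.4
410 [ 569.  -105.4  145.8] [ 564.3 -116.8  112.2] [575.2 -90.8 152.1]
   top 331 [ 569.6 -104.   149.5] ((569.6464233398438, -103.59553527832031), (25.47429847717285, 7.663199424743652), 79.91531372070312)
496 [ 528.5 -172.   135.9] [ 515.  -180.2  116.4] [ 541.1 -165.   140.2]
   top 414 [ 528.2 -173.   137.7] ((528.052001953125, -173.2921600341797), (11.773370742797852, 25.614913940429688), 81.36278533935547)
567 [ 523.9 -199.8  134.2] [ 510.  -209.8  112.3] [ 536.3 -193.8  140.1]
   top 417 [ 523.5 -200.9  137.8] ((523.0892333984375, -201.6555633544922), (12.91934871673584, 25.67496109008789), 81.20734405517578)
377 [ 538.6 -100.4  145.4] [ 532.  -111.6  113.6] [543.7 -86.3 152. ]
   top 292 [538.3 -99.  149.6] ((538.1784057617188, -98.71864318847656), (25.03352165222168, 7.4687910079956055), 80.21308898925781)
catch_knob [ 524.5 -171.5  124.6] [288.6 125.8] 0.78
catch_rest [ 522.  -202.4  125.8] [323.  122.7] 0.86
front_grip [535.7 -97.5 129. ] [205.9 128. ] 0.59
front_grip [ 508.6 -423.5   -0.6] [471.1  97.5] 0.16
lever_paddle [ 571.  -103.5  127.9] [204.1  85.9] 0.91
gate_hinge [571.5  12.2 132.8] [ 73.2 109.1] 0.63
carrier [628.2 -80.9   3.3] [192.7  47.1] 0.77
carrier [ 525.1 -168.9  124.3] [285.7 125.5] 0.51
```

View pics/g.png

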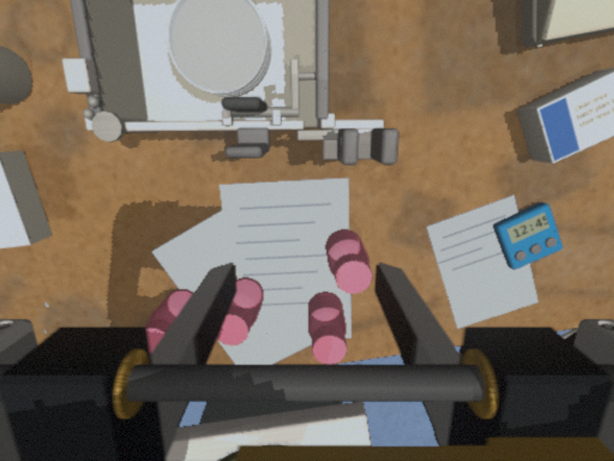

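Emit:
{"api": "send_rows", "payload": {"plan": [{"travel":[22,17.6,10],"delta_rot":[0,0,0],"fingers":-0.4},{"travel":[22,17.6,10],"delta_rot":[0,0,0],"fingers":-0.4},{"travel":[22.6,17.6,10],"delta_rot":[0,0,0],"fingers":-0.4},{"travel":[0,0,30],"delta_rot":[0,0,0],"fingers":-0.4},{"travel":[0,0,30],"delta_rot":[0,0,0],"fingers":-0.4},{"travel":[0,0,18],"delta_rot":[0,0,0],"fingers":-0.4},{"travel":[0,0,0],"delta_rot":[0,0,0],"fingers":-0.4},{"travel":[0,0,0],"delta_rot":[0,0,0],"fingers":-0.4}]}}

```text
clock: 14.12
eef_pos: [525.4, -193.2, 126.9]
eef_rot: [3.141, -0.002, -0.174]
wrist_force: [0.8, 0.7, 0.7]
finger_gap: 65.4
```

Emit:
{"api": "send_rows", "payload": {"plan": [{"travel":[0,0,0],"delta_rot":[0,0,0],"fingers":0},{"travel":[0,0,0],"delta_rot":[0,0,0],"fingers":0.2},{"travel":[0,0,0],"delta_rot":[0,0,0],"fingers":0.3},{"travel":[0,0,0],"delta_rot":[0,0,0],"fingers":0.5},{"travel":[0,0,0],"delta_rot":[0,0,0],"fingers":0.7},{"travel":[0,0,0],"delta_rot":[0,0,0],"fingers":1},{"travel":[0,0,0],"delta_rot":[0,0,0],"fingers":1},{"travel":[0,0,0],"delta_rot":[0,0,0],"fingers":1}], "grip_force": 15}}

```text
clock: 15.12
eef_pos: [525.1, -192.5, 126.0]
eef_rot: [-3.141, -0.0, -0.174]
wrist_force: [1.1, 7.2, 3.3]
finger_gap: 27.2
```

Emit:
{"api": "send_rows", "payload": {"plan": [{"travel":[0,0,0],"delta_rot":[0,0,0],"fingers":-0.4},{"travel":[0,0,0],"delta_rot":[0,0,0],"fingers":-0.4},{"travel":[0,0,0],"delta_rot":[0,0,0],"fingers":-0.4},{"travel":[0,0,-20],"delta_rot":[0,0,0],"fingers":-0.5},{"travel":[0,0,-40],"delta_rot":[0,0,0],"fingers":-0.5},{"travel":[0,0,-40],"delta_rot":[0,0,0],"fingers":-0.5},{"travel":[0,0,0],"delta_rot":[0,0,-10],"fingers":-0.5},{"travel":[0,0,0],"delta_rot":[0,0,-10],"fingers":-0.5},{"travel":[0,0,0],"delta_rot":[0,0,-10],"fingers":-0.5},{"travel":[0,0,0],"delta_rot":[0,0,-10],"fingers":-0.5},{"travel":[0,0,0],"delta_rot":[0,0,-10],"fingers":-0.5},{"travel":[0,0,0],"delta_rot":[0,0,-10],"fingers":-0.5},{"travel":[0,0,0],"delta_rot":[0,0,-10],"fingers":-0.5},{"travel":[0,0,0],"delta_rot":[0,0,-10],"fingers":-0.5},{"travel":[0,0,0],"delta_rot":[0,0,-10],"fingers":-0.5},{"travel":[15,2,0],"delta_rot":[0,0,0],"fingers":-0.5},{"travel":[15,2,0],"delta_rot":[0,0,0],"fingers":-0.5},{"travel":[0,0,0],"delta_rot":[0,0,0],"fingers":-0.5}]}}

```text
clock: 17.38
eef_pos: [534.4, -162.8, 225.8]
eef_rot: [-3.142, -0.0, 1.396]
wrist_force: [0.4, 0.2, 0.7]
finger_gap: 70.2
```

```bash
python3 - <<'E'
from h import *
np.set_printoptions(precision=1,suppress=True)
go([549.8,-98.4,131],np.radians(80))
for n in ['wrist','top']:
    c=shot(n); P=cloud(c)
    if n=='wrist': save(c,'i.png',None,1.2)
    m=(abs(P[...,0]-545)<55)&(P[...,1]>-235)&(P[...,1]<-70)&(P[...,2]>112)&(P[...,2]<156)
    k,l=cv2.connectedComponents(m.astype(np.uint8))
    for i in range(1,k):
        q=P[l==i]
        if len(q)>20:
            t=q[q[:,2]>q[:,2].max()-6]; print(n,'top',len(t),t.mean(0),cv2.minAreaRect(t[:,:2].astype(np.float32)))
E
```

```text
t 17.38 at [ 534.4 -162.8  225.8] turn [-0. -0. -0.] travel [66.1  4.  94.8] gap 70.2 F [0.4 0.2 0.7] j6 -0.19
wrist top 311 [ 570.1 -103.5  149.5] ((570.0830078125, -103.96153259277344), (25.461111068725586, 8.12768268585205), 81.50099182128906)
wrist top 303 [538.7 -98.  149.6] ((538.462158203125, -98.41181945800781), (25.420501708984375, 7.329624176025391), 79.8155746459961)
wrist top 647 [ 525.1 -192.3  137.8] ((524.7012939453125, -192.69561767578125), (29.05133819580078, 25.265220642089844), 80.56759643554688)
```

View pics/i.png

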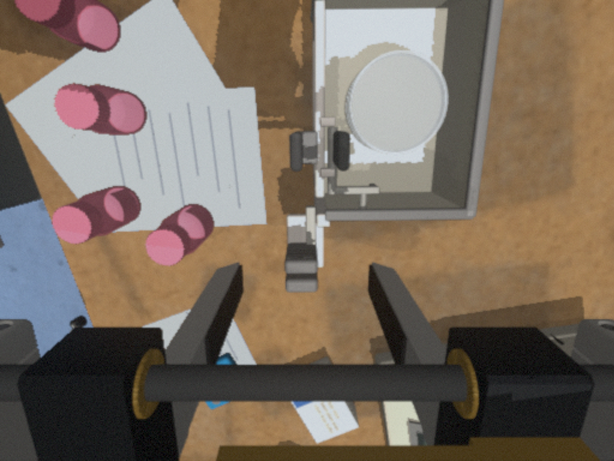

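Emit:
{"api": "send_rows", "payload": {"plan": [{"travel":[22,2,0],"delta_rot":[0,0,0],"fingers":-0.5},{"travel":[22,1,10],"delta_rot":[0,0,0],"fingers":-0.5},{"travel":[20.7,1,15],"delta_rot":[0,0,0],"fingers":-0.5},{"travel":[0,0,25],"delta_rot":[0,0,0],"fingers":-0.5},{"travel":[0,0,25],"delta_rot":[0,0,0],"fingers":-0.5},{"travel":[0,0,20],"delta_rot":[0,0,0],"fingers":-0.5},{"travel":[0,0,0],"delta_rot":[0,0,0],"fingers":-0.5},{"travel":[0,0,0],"delta_rot":[0,0,0],"fingers":-0.5}]}}

```text
clock: 18.48
eef_pos: [549.5, -101.1, 131.4]
eef_rot: [3.141, 0.0, 1.396]
wrist_force: [-0.1, -0.3, 0.3]
finger_gap: 70.4
```

Emit:
{"api": "send_rows", "payload": {"plan": [{"travel":[0,0,0],"delta_rot":[0,0,0],"fingers":0},{"travel":[0,0,0],"delta_rot":[0,0,0],"fingers":0.2},{"travel":[0,0,0],"delta_rot":[0,0,0],"fingers":0.4},{"travel":[0,0,0],"delta_rot":[0,0,0],"fingers":0.7},{"travel":[0,0,0],"delta_rot":[0,0,0],"fingers":1},{"travel":[0,0,0],"delta_rot":[0,0,0],"fingers":1},{"travel":[0,0,0],"delta_rot":[0,0,0],"fingers":1}], "grip_force": 28}}

```text
clock: 19.35
eef_pos: [550.1, -101.4, 131.8]
eef_rot: [3.138, 0.0, 1.396]
wrist_force: [0.9, -1.7, 5.7]
finger_gap: 34.0
```

```bash
python3 - <<'E'
from h import *
from scipy.optimize import brentq
go([549.8,-98.4,131],np.radians(80))
# chord step for turning th per row about the hinge, in tool axes BEFORE the turn; two hinge guesses
T,s=tool()
for H in [(576.7,11.7),(576.7,13.7),(575,12.5)]:
    r=np.r_[s['eef_pos'][:2]-np.array(H),0]
    for th in [3,5]:
        d=R.from_euler('z',-th,degrees=True).apply(r)-r
        print(H,np.hypot(*r[:2]).round(1),th,(T[:3,:3].T@d).round(2))
E
```

```text
t 19.35 at [ 550.1 -101.4  131.8] turn [ 0.18  0.01 -0.01] travel [ 2.9 -0.8  0.8] gap 34.0 F [ 0.9 -1.7  5.7] j6 -0.07
(576.7, 11.7) 116.2 3 [ 0.5  -6.06 -0.02]
(576.7, 11.7) 116.2 5 [  1.01 -10.09  -0.03]
(576.7, 13.7) 118.2 3 [ 0.49 -6.17 -0.02]
(576.7, 13.7) 118.2 5 [  0.99 -10.26  -0.03]
(575, 12.5) 116.6 3 [ 0.41 -6.09 -0.02]
(575, 12.5) 116.6 5 [  0.86 -10.14  -0.03]
```

Emit:
{"api": "send_rows", "payload": {"plan": [{"travel":[0.2,-3,0],"delta_rot":[0,0,1.5],"fingers":1},{"travel":[0.5,-6.1,0],"delta_rot":[0,0,3],"fingers":1},{"travel":[0.5,-6.1,0],"delta_rot":[0,0,3],"fingers":1},{"travel":[0,0,0],"delta_rot":[0,0,0],"fingers":1}]}}

```text
clock: 19.85
eef_pos: [535.2, -97.0, 131.8]
eef_rot: [3.138, 0.0, 1.264]
wrist_force: [1.0, -2.8, 5.5]
finger_gap: 34.1
```

Emit:
{"api": "send_rows", "payload": {"plan": [{"travel":[0.5,-6.1,0],"delta_rot":[0,0,3],"fingers":1},{"travel":[0.5,-6.1,0],"delta_rot":[0,0,3],"fingers":1},{"travel":[0.5,-6.1,0],"delta_rot":[0,0,3],"fingers":1},{"travel":[0.5,-6.1,0],"delta_rot":[0,0,3],"fingers":1},{"travel":[0,0,0],"delta_rot":[0,0,0],"fingers":1}]}}

```text
clock: 20.48
eef_pos: [513.4, -86.2, 131.8]
eef_rot: [3.138, -0.0, 1.055]
wrist_force: [1.2, -4.4, 6.6]
finger_gap: 34.4
```

```bash
python3 - <<'E'
from h import *
T,s=tool(); print(s['wrist_force'].round(1),s['moment'].round(2),s['eef_pos'],np.degrees(s['eef_rot'][2]))
c=shot('side'); save(c,'j.png',(150,120,330,270),3.5)
E
```

```text
[ 1.2 -4.4  6.6] [-1.32 -1.26 -0.03] [513.42901588 -86.22818734 131.82256313] 60.47535978759061
```

View pics/j.png

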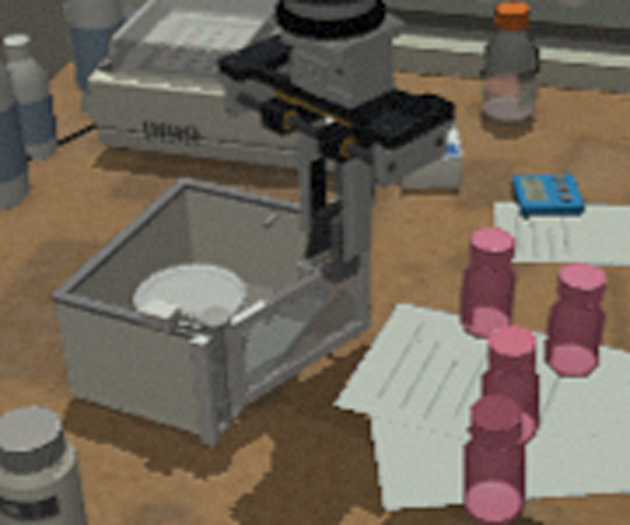

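The side view shows the gate open about 20° and moving with the gripper. I continue the swing.

Emit:
{"api": "send_rows", "payload": {"plan": [{"travel":[0.6,-8.1,0],"delta_rot":[0,0,4],"fingers":1},{"travel":[0.6,-8.1,0],"delta_rot":[0,0,4],"fingers":1},{"travel":[0.6,-8.1,0],"delta_rot":[0,0,4],"fingers":1},{"travel":[0.6,-8.1,0],"delta_rot":[0,0,4],"fingers":1},{"travel":[0.6,-8.1,0],"delta_rot":[0,0,4],"fingers":1},{"travel":[0.6,-8.1,0],"delta_rot":[0,0,4],"fingers":1},{"travel":[0.6,-8.1,0],"delta_rot":[0,0,4],"fingers":1},{"travel":[0,0,0],"delta_rot":[0,0,0],"fingers":1}]}}

```text
clock: 21.52
eef_pos: [474.0, -45.4, 131.7]
eef_rot: [3.139, -0.001, 0.567]
wrist_force: [0.4, -0.7, 8.6]
finger_gap: 34.1
```

Emit:
{"api": "send_rows", "payload": {"plan": [{"travel":[0.6,-8.1,0],"delta_rot":[0,0,4],"fingers":1},{"travel":[0.6,-8.1,0],"delta_rot":[0,0,4],"fingers":1},{"travel":[0.6,-8.1,0],"delta_rot":[0,0,4],"fingers":1},{"travel":[0.6,-8.1,0],"delta_rot":[0,0,4],"fingers":1},{"travel":[0.6,-8.1,0],"delta_rot":[0,0,4],"fingers":1},{"travel":[0.6,-8.1,0],"delta_rot":[0,0,4],"fingers":1},{"travel":[0.6,-8.1,0],"delta_rot":[0,0,4],"fingers":1},{"travel":[0.4,-6.1,0],"delta_rot":[0,0,3],"fingers":1},{"travel":[0,0,0],"delta_rot":[0,0,0],"fingers":1},{"travel":[0,0,0],"delta_rot":[0,0,0],"fingers":1},{"travel":[0,0,0],"delta_rot":[0,0,0],"fingers":1}]}}

```text
clock: 22.9
eef_pos: [458.4, 14.5, 131.7]
eef_rot: [3.14, -0.002, 0.027]
wrist_force: [2.6, -0.7, 9.0]
finger_gap: 34.3
```

```bash
python3 - <<'E'
from h import *
np.set_printoptions(precision=1,suppress=True)
T,s=tool(); print(s['wrist_force'],s['qd'],s['eef_pos'],np.degrees(s['eef_rot'][2]))
H=np.array([576,12.5]); v=s['eef_pos'][:2]-H; v0=np.array([550.1,-101.4])-H
print('r',np.hypot(*v),'turned',np.degrees(np.arctan2(v0[1],v0[0])-np.arctan2(v[1],v[0])))
for n in ['side','top']:
    c=shot(n)
    for t in ['front_grip','gate_hinge','catch_knob','catch_rest','pot','timer','carton','well_block_hole0']:
        r=tip_of(t,n)[:1]
        if r: print(n,t,tw(c,r[0]['at']),round(r[0]['confidence'],2))
    save(c,'k_%s.png'%n)
ims=[cv2.resize(cv2.imread('pics/k_side.png')[120:384,90:380],None,fx=1.6,fy=1.6),cv2.resize(cv2.imread('pics/k_top.png')[100:260,110:310],None,fx=1.65,fy=1.65)]
h=max(i.shape[0] for i in ims); cv2.imwrite('pics/k.png',np.hstack([cv2.copyMakeBorder(i,0,h-i.shape[0],0,0,0) for i in ims]))
E
```

```text
[ 2.6 -0.7  9. ] [-0. -0. -0. -0. -0.  0.] [458.4  14.5 131.7] 1.5616298352928253
r 117.59726542900073 turned -281.84324227714484
side front_grip [461.8  30.4 129.2] 0.93
side gate_hinge [577.   13.7 130.6] 0.62
side pot [656.1 156.2  -4.2] 0.96
side timer [ 380.9 -374.2   -0.1] 0.57
side carton [ 514.2 -419.8    0.6] 0.53
side well_block_hole0 [533.9 223.1  32.8] 0.76
top gate_hinge [572.8  12.4 128.1] 0.67
top catch_knob [ 523.  -181.2  125.6] 0.46
top catch_rest [ 521.9 -196.7  123.4] 0.92
top pot [659.4 162.5   3.3] 0.89
top timer [655.5 160.9   2.5] 0.7
top carton [ 509.5 -419.6   -0.5] 0.89
top well_block_hole0 [528.4 225.8  35.4] 0.75
```

View pics/k.png

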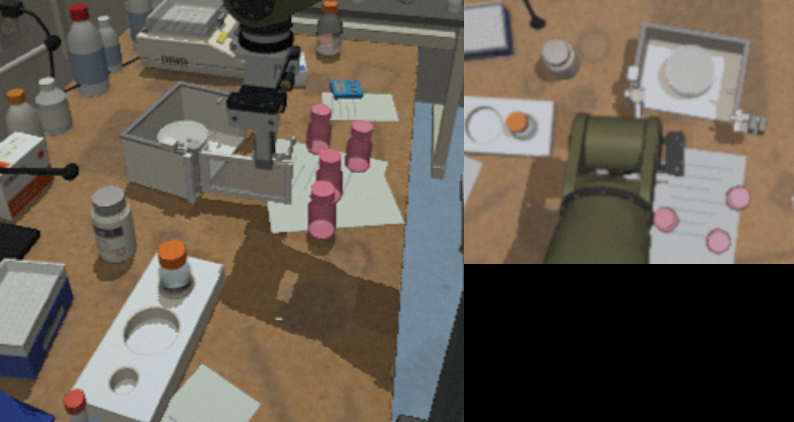

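```bash
python3 -c "
from h import *
s=manip.read_state(); print(s['clock'],s['finger_gap'],s['wrist_force']); print(manip.sign_off())"
```

```text
23.8 34.288841639839674 [ 2.81539746 -0.583442    9.92941374]
the job is handed in; nothing more can be done
None
```

The job is done and handed in at 23.8 s: the bottle is back in its well, both catches were released in order, and the gripper is holding the gate open at about 78°.

- **Bottle:** I lowered it into the 48 mm well until the force reading showed contact, at the seated height, then let go. The last side and top pictures show it upright in the well. A depth check of its top height failed because the gripper was in the view.
- **Slide catch:** I squeezed it against the thumb rest. The fingers read 27.2 mm (28 mm expected), and a depth check after I let go gave about 29 mm over the outsides, so it stayed put.
- **Lever and gate:** I squeezed the lever only after that, then swung the gate about its hinge. The tool turned 78.4° and moved about 78° round the hinge, staying at the same radius within about 1 mm.
- **Lever gap:** It reads 34.3 mm rather than about 30 mm. I put this down to the pads touching the tilted paddle low down; the hook cleared and the gate came free.
- **Final hold:** The arm is standing still, and the forces I read stayed at about 10 N or less.
- **Other objects:** The pot and carton were found within a few mm of where they started, and so was the timer in the side view. The top-view network reported the timer at the pot's position, which I took as a false detection.

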